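# Check a pocket penetrometer's spring on the balance

## Robot

A 6-joint arm with a two-finger parallel gripper is mounted at the origin on a cart in front of the work surface, level with it; the furniture and walls round the work are solid. World frame = base frame: x ahead of the robot, y to its left, z up, the work surface at z = 0. Lengths are in m, angles in rad, forces in N, time in s.
With the tool pointing down it reaches from about 0.375 to 0.975 m from the base axis. Payload 3.8 kg.
Tool frame: the origin (TCP) lies midway between the tips of the shut fingers; the grasp point (between the pads) lies 19 mm behind it; z points along the fingers, y is the line along which they close (so a half turn about z gives the same grasp; the last joint's range is limited). The gripper opens to 88 mm and grips with 3 to 60 N. Pads are 18 mm wide; open, the fingers measure 123 mm over their backs; the gripper's body (75 mm by 187 mm) begins 45 mm behind the grasp point.
Start: joints at [1.097, 0.264, 1.604, -0, 1.274, -0.037], TCP at [0.286, 0.612, 0.201] pointing down, gripper open.
Joint ranges: [-2.63, 2.63], [-0.94, 2.18], [0.31, 2.57], [-1.31, 4.45], [0, 2.66], [-2.55, 2.55]. Speed limits (rad/s): [2.57, 2.57, 3.14, 3.14, 3.14, 3.14].

## Interface

Orientations are given as a unit quaternion [x, y, z, w].
In Python, from station import robot gives the robot as it stands. The module is installed in compiled form; this text tells all that it offers.
- The arm moves only by the tool step_arm, never from a script. Its argument "deltas" is one flat list of numbers, 7 for each row, row after row: the closure, from 0 (fully open) to 1 (shut), then the shift along the tool's x, y, z as a fraction of full scale, then the turn, a rotation vector about the tool's x, y, z as a fraction of full scale. In form: [gripper, x, y, z, ax, ay, az, gripper, x, y, z, ax, ay, az, ...]. A call has 1 to 8 rows; each row is the pose to reach, as a shift and turn from the pose commanded when the call began, along the tool's axes at that moment, turning the shorter way round; what a row does not reach only later rows make up. Full scale, the value 1, is 30 cm for a shift and 2 pi rad for a turn. A row lasts 1/8 s, in which the tool goes at most 62.5 mm and 10.7 degrees, less where a joint would pass 70% of its speed; a pose out of reach is approached as far as the arm can. A call with a number of a shift or a turn outside -1 to 1 is refused whole. A call with a gripper value outside its range is refused whole. The fingers move at their own pace and stop on an object; "force" is the grip in N (left out, the last holds). Time passes only in rows, so rows that repeat a pose let the fingers close. It gives the time, the measured TCP pose, the force, the opening and the grip force at its end, in the units of the state.
- robot.observe(): the state, without advancing time (a new reading comes with each control period).
- robot.read_camera(name): name is "scene" or "top" or "wrist"; returns a dict with "image" (420x560x3 uint8, blue, green, red), "mtx" (3x3 intrinsics, pixels), "k1" (the pictures are not rectified: a ray, as slopes to the right and down, at radius r is drawn at 1 + k1 r^2 times it, then the intrinsics apply), "R" (3x3) and "t" (3): a world point X has camera coordinates R X + t. Camera axes: x right, y down, z forward; pixel columns grow to the right and rows downward; lengths in m; the calibration is good to about 2 mm. A picture is of the moment at which its call begins. There is no depth.
- robot.job_done(): hands the job in; it is judged then, once.
Trained networks look in the newest picture that a camera, given by its name, has taken for a name from the list of things; names that differ only in an ending like _2 or _b are one class to them, and where a whole thing is asked for, a point or a joint stands for the part that bears it (a point fixed in the world has none). Each returns a list of dicts, best first, with "score" (0 to 1); they miss things now and then, are a little off and sometimes report something else, mostly with a low value. They report only what shows in the picture. A call takes as long as a camera call.
- robot.find_in(thing, camera): "position" ([column, row] in pixels, amid what is visible of it).
- robot.silhouettes(thing, camera): "pixels" (420x560 bool, what is visible of it) and "position" ([column, row] in pixels, amid what is visible of it).
- robot.place_of(thing, camera): "position" ([column, row] in pixels: a listed point, or the origin of a listed thing).
The state is a dict: "time_s": time; "qpos": joint angles; "qd": joint speeds; "effort": joint torques, N m; "tool_pos": TCP position; "tool_rot": TCP orientation; "contact_force": force on the tool from outside, world axes, zero at the start; "wrist_torque": the same for the moment, N m; "width": opening from 0.0 (shut) to 1.0 (fully open); "finger_force": force on a finger pad.
Only numpy, scipy, OpenCV 4.12 (cv2) and the standard library are available. Lean on these libraries where they do the work, as an engineer would, in place of code of your own. Each camera call takes 0.05 s, during which the arm holds its last target. There are 200 camera calls.

## Task

The spring of the pocket penetrometer is to be checked against the portable balance: swing the brass latch of the wooden instrument box free, lift the lid right back so that it stays open, and draw the penetrometer out. Stand its piston on the ring at the middle of the balance's round pan and, with the instrument upright, press down gently, without ever bottoming the piston, until the mouth of the barrel lies within the piston's yellow band (about half the stroke). Finish holding it exactly so, still gripped and pressed, for the reading to be taken, and leave the other things on the bench where they are.

Things in the scene. Friction and masses are not known exactly. Their poses are not given: they have to be found in the camera images.
- instrument_box: dark wooden box fixed to the bench, 150 (x) x 200 (y) x 145 mm high shut (base 90, lid 55). Origin: centre of its underside; front (latch, pull) faces its -x. A light wooden insert fills the base up to z = 88 mm; a 25 mm bore at x = -25, y = -32 mm holds the penetrometer upright. A fixed steel adapter foot on the insert (25 mm wide, 18 high, at x = -25, y = +45) is not needed
- latch (a joint): brass bar on the box's front, turning in the plane of the front face about latch_pivot: 0 = upright, its hook over the lid's stud (locked, lid rises at most 0.03 rad); grows as the knob swings sideways and down to the box's +y side, clear of the stud from 0.4, level at 1.57, stop at 1.8. Stays where it is left; about 1 N at the knob moves it. Starts at 0 to 0.06
- latch_knob (a point): centre of the 12 mm brass ball at the end of the latch's thumb knob; 29 mm in front of the box's front face and 62 mm from the pivot, on an 8 mm stem that runs back to the bar
- latch_pivot (a point): the latch's axis at the box's front face, box frame x = -75, y = +70, z = 60 mm
- lid (a joint): hinge of the lid along the back top edge of the base: 0 = shut, grows as the front rises, 1.57 = lid upright, stop at 1.85. Stiff hinge, the lid stays where it is left; 2 to 4 N at the pull move it
- lid_pull (a point): centre of the 16 mm brass ball of the lid's pull, 26 mm in front of the lid's front face on an 8 mm neck, in the middle of the box's width, 28 mm above the hinge line when shut (118 mm above the bench). It can be pinched from above across the box's width (its y) and turns between the fingers as the lid swings
- lid_hinge (a point): middle of the lid's hinge line, box frame x = +75, y = 0, z = 90 mm; the hinge line runs along the box's y
- penetrometer: pocket penetrometer: steel barrel 20 mm in diameter, 96 mm long, upper half a black ribbed grip with orange end; about 0.16 kg. Origin: centre of the barrel's mouth (lower end), z up the barrel. In its pocket the mouth is 38 mm above the box's underside and the top 46 mm stand free above the insert, in reach only with the lid open; lift at least 85 mm to clear the box
- piston (a joint): spring piston of the penetrometer, 8 mm in diameter: 0 = relaxed, 28 mm standing out of the barrel's mouth; grows (m) as it is pushed into the barrel, bottoms at 0.022. Spring 0.6 N per mm. Its yellow band runs from 12 to 20 mm above the tip, so the mouth lies within it from 0.008 to 0.016
- piston_tip (a point): centre of the flat lower end of the piston
- portable_balance: low white and grey balance fixed to the bench, 190 (x) x 150 mm (y), dark display and two keys at its -x end, round aluminium pan 120 mm across, its top 46 mm above the bench. Origin: centre of its underside, z up. (Not the larger scale and not the glass-cased balance further off.)
- pan_centre (a point): centre of the pan's upper face, in a dark engraved ring 28 mm across outside, 24 mm inside, with a thin cross; 22 mm to +x of the balance's middle, 46 mm up
- moisture_tin_1: round aluminium tin with lid, 62 mm wide, 38 mm high, a bystander behind the work; origin at the centre of its underside
- moisture_tin_3: round open aluminium tin, 60 mm wide, 36 mm high, a bystander; origin at the centre of its underside
- petri_1: glass dish, 92 mm wide, 14 mm high, a bystander; origin at the centre of its underside
- crucible: small white crucible, 45 mm wide, 37 mm high, a bystander; origin at the centre of its underside
- scoop: small metal scoop, 147 mm long, 17 mm high, lying near the front at the left, a bystander; origin at the centre of its underside

How it is judged:
On the way, in this order (a step that is already met when the one before it is completed fails the run):
1. the latch is swung free with the lid still shut (value of joint latch above 0.4 rad and value of joint lid below 0.1 rad), for 0.1 s.
2. the lid is opened right back (value of joint lid above 1.4 rad), for 0.1 s.
3. the penetrometer is drawn out of the box by the gripper (z of piston_tip in the frame of instrument_box above 0.09 m and contact force between the fingers and penetrometer above 1 N and contact force between penetrometer and portable_balance below 0.1 N), for 0.1 s.
At the end, for the whole second after the job is handed in: Still gripped, upright within 0.1 rad and at rest; the tip on the pan within 8 mm of the ring's centre; piston in 7.5 to 16.5 mm (mouth in the yellow band, 3 to 11.5 N on the pan); lid left open (over 1.3 rad), latch free (over 0.35 rad) (horizontal distance between piston_tip and pan_centre below 0.008 m and z of piston_tip in the frame of pan_centre between -0.003 and 0.003 m and angle between penetrometer's own z axis and vertical below 0.1 rad and value of joint piston between 0.0075 and 0.0165 m and contact force between penetrometer and portable_balance between 3 and 11.5 N and contact force between the fingers and penetrometer above 1 N and contact force between penetrometer and instrument_box below 0.1 N and linear speed of penetrometer below 0.02 m/s and value of joint lid above 1.3 rad and value of joint latch above 0.35 rad); the arm keeps its last pose, push and grip.
It fails at once if the penetrometer is pressed on the balance so hard that the piston bottoms (over 14 N) (contact force between penetrometer and portable_balance above 14 N).
It fails at once if another thing on the bench is shifted by more than 30 mm (distance of any of moisture_tin_1, moisture_tin_3, petri_1, crucible, scoop from where it was at the start of the episode above 0.03 m).
It also fails if it takes over 72 s, if anything falls off the work surface, if the arm or the gripper's body presses on something with over 40 N, if the wrist force passes 120 N, or if a joint passes its speed limit or range.

## Working session

There is one attempt and no reset: what is moved stays moved. The work goes in short steps, Python scripts to look and compute and a tool call to move; the robot and the scene stay as the last step left them, time stands still between calls to the robot, and variables do not carry over. Pictures are saved under pics/ and viewed, at most 10 in all, crops included, and the job is handed in when it is done.

Besides the shell and the picture viewer there is one more tool, called after "Emit:" as a command line: name --argument value ..., lists and objects as JSON in quotes. step_arm: Moves the arm, as the interface text tells. Shift numbers are shares of 30 cm and turn numbers shares of 2 pi rad, none past 1 either way. Its arguments: {"type":"object","properties":{"deltas":{"type":"array","items":{"type":"number"}},"force":{"type":"number"}},"required":["deltas"]}

```bash
mkdir -p pics; cat > h.py <<'E'
import numpy as np, cv2
from scipy.optimize import least_squares
from scipy.spatial.transform import Rotation as Ro
from station import robot
def cam(n):
    return robot.read_camera(n)
def proj(c,X):
    p=c['R']@np.asarray(X,float)+np.ravel(c['t']); s=p[:2]/p[2]; s=s*(1+c['k1']*(s@s))
    return (c['mtx']@np.r_[s,1])[:2]
def ray(c,px):
    d=np.linalg.solve(c['mtx'],np.r_[px,1])[:2]; s=d.copy()
    for _ in range(30): s=d/(1+c['k1']*(s@s))
    R=c['R']; o=-R.T@np.ravel(c['t']); v=R.T@np.r_[s,1]; return o,v/np.linalg.norm(v)
def atz(c,px,z):
    o,v=ray(c,px); return o+v*(z-o[2])/v[2]
def tri(l):
    A=0;b=0
    for c,px in l:
        o,v=ray(c,px);P=np.eye(3)-np.outer(v,v);A=A+P;b=b+P@o
    X=np.linalg.solve(A,b); return X,[np.round(proj(c,X)-px,1) for c,px in l]
E
python3 - <<'E'
from h import *
np.set_printoptions(precision=4,suppress=True)
C={}
for n in ['scene','top']:
    C[n]=cam(n); cv2.imwrite(f'pics/{n}0.png',C[n]['image']); print(n,-C[n]['R'].T@np.ravel(C[n]['t']))
for th in ['instrument_box','latch_knob','latch_pivot','lid_pull','lid_hinge','portable_balance','pan_centre']:
    for n in C:
        r=robot.place_of(th,n); print(th,n,[(np.round(d['position'],1),round(d['score'],2)) for d in r[:2]])
        
print(robot.observe())
E
```

```text
scene [-0.0977 -0.3411  0.9729]
top [ 0.4901 -0.0094  1.0694]
instrument_box scene [(array([383.1, 277.9]), 0.76)]
instrument_box top [(array([383.1, 224.4]), 0.76)]
latch_knob scene [(array([339.3, 265.6]), 0.64)]
latch_knob top [(array([361.3, 259.1]), 0.39)]
latch_pivot scene []
latch_pivot top [(array([356.7, 246.7]), 0.43)]
lid_pull scene [(array([369.7, 282.5]), 0.67)]
lid_pull top [(array([392.5, 259.7]), 0.76)]
lid_hinge scene [(array([365.9, 283.1]), 0.36)]
lid_hinge top [(array([237.9, 167.4]), 0.54)]
portable_balance scene [(array([265.5, 231.8]), 0.74), (array([266.3, 213.7]), 0.57)]
portable_balance top [(array([255.7, 230.7]), 0.88), (array([364.1, 257.8]), 0.71)]
pan_centre scene [(array([266.5, 215.5]), 0.57), (array([317.1, 198.9]), 0.53)]
pan_centre top [(array([250.7, 216.3]), 0.98)]
{'time_s': 0.8, 'qpos': array([ 1.0971,  0.2638,  1.604 , -0.    ,  1.2737, -0.0369]), 'qd': array([ 0.0002, -0.0011,  0.0005,  0.0004,  0.0003,  0.0017]), 'effort': array([  0.0014, -50.1963, -35.7234,   0.073 ,   0.0181,   0.    ]), 'tool_pos': array([0.2856, 0.6116, 0.201 ]), 'tool_rot': array([0.2167, 0.9762, 0.0001, 0.    ]), 'contact_force': array([ 0.1311, -0.1425, -0.4727]), 'wrist_torque': array([-0.0302, -0.0079,  0.016 ]), 'finger_force': 0.0, 'width': 0.9991281910477429}
```

View pics/scene0.png

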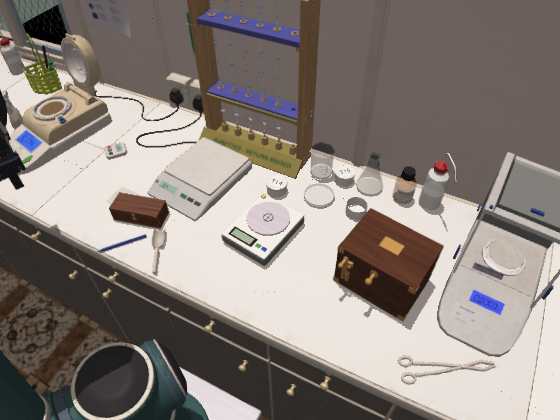

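View pics/top0.png

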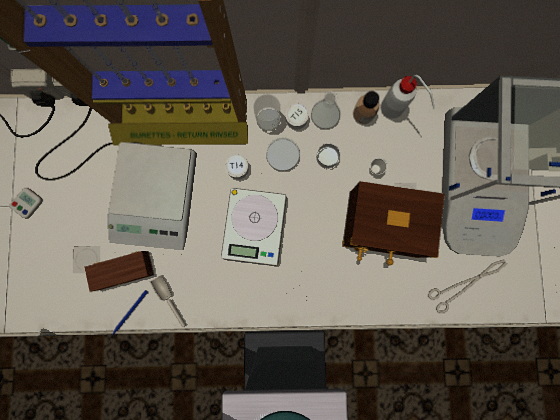

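```bash
python3 - <<'E'
from h import *
np.set_printoptions(precision=4,suppress=True)
T=cam('top');S=cam('scene')
print('pull',tri([(S,[369.7,282.5]),(T,[392.5,259.7])]))
print('knob',tri([(S,[339.3,265.6]),(T,[361.3,259.1])]))
print('pan',tri([(S,[266.5,215.5]),(T,[250.7,216.3])]), atz(T,[250.7,216.3],.046))
print('bal',tri([(S,[265.5,231.8]),(T,[255.7,230.7])]),atz(T,[255.7,230.7],0))
print('box',tri([(S,[383.1,277.9]),(T,[383.1,224.4])]),atz(T,[383.1,224.4],0))
print('pull z',atz(T,[392.5,259.7],.118),'knob',atz(T,[361.3,259.1],.122))
for n in ['moisture_tin_1','petri_1','crucible','scoop']:
    for c,cn in((T,'top'),):
        for d in robot.place_of(n,cn)[:2]: print(n,atz(c,d['position'],0)[:2],d['score'])
E
```

```text
pull (array([ 0.4823, -0.2654,  0.1102]), [array([ 1. , -0.1]), array([-0.9,  0.5])])
knob (array([ 0.4849, -0.1886,  0.1238]), [array([ 1.2, -0.1]), array([-1. ,  0.6])])
pan (array([0.6023, 0.0735, 0.0413]), [array([-0.6,  0. ]), array([ 0.6, -0.3])]) [0.601  0.0747 0.046 ]
bal (array([0.5675, 0.0609, 0.0152]), [array([-1.4,  0. ]), array([ 1.3, -0.7])]) [0.5667 0.0654 0.    ]
box (array([ 0.5778, -0.2779,  0.006 ]), [array([-1. ,  0.1]), array([ 0.9, -0.5])]) [ 0.5771 -0.277   0.    ]
pull z [ 0.4834 -0.2655  0.118 ] knob [ 0.4862 -0.1914  0.122 ]
moisture_tin_1 [ 0.7622 -0.1215] 0.9
moisture_tin_1 [0.7421 0.1102] 0.89
petri_1 [ 0.7797 -0.01  ] 0.58
crucible [ 0.7313 -0.2565] 0.48
scoop [0.3833 0.2984] 0.58
```

Both views show the dark box at right, with its front towards the robot. In top0 the knob is near (361,259) and the pull near (392,260). The small white balance is at (255,228), with its ring at (254,217). Next I refine the box pose from its silhouettes.

```bash
cat >> h.py <<'E'
def fitbox(views,x0):
    w=[]
    for c,m in views:
        m=cv2.morphologyEx(m.astype(np.uint8),cv2.MORPH_OPEN,np.ones((9,9))); w.append((c,m))
    V=np.array([[x,y,z] for x in(-.075,.075) for y in(-.1,.1) for z in(0,.145)])
    def f(p):
        e=0
        for c,m in w:
            R=Ro.from_euler('z',p[2]).as_matrix()
            P=np.array([proj(c,R@v+[p[0],p[1],0]) for v in V])
            k=np.zeros((1680,2240),np.uint8)
            cv2.fillConvexPoly(k,cv2.convexHull(np.round((P+.5)*4).astype(np.int32)),1)
            M=cv2.resize(m,(2240,1680),interpolation=0)
            e+=(k^M).sum()/M.sum()
        return e
    from scipy.optimize import minimize
    s=minimize(f,x0,method='Nelder-Mead',options=dict(initial_simplex=np.array([x0]*4)+np.vstack([np.zeros(3),np.diag([.01,.01,.08])]),maxiter=80))
    return s.x,s.fun
E
python3 - <<'E'
from h import *
np.set_printoptions(precision=4,suppress=True)
T=cam('top');S=cam('scene')
a=robot.silhouettes('instrument_box','top')[0]['pixels'];b=robot.silhouettes('instrument_box','scene')[0]['pixels']
print(a.sum(),b.sum())
for v in ([(T,a)],[(S,b)],[(T,a),(S,b)]):
    p,e=fitbox(v,[.577,-.277,-.09]);print(p,e)
    R=Ro.from_euler('z',p[2]).as_matrix()
    for n,q in(('pull',[-.101,0,.118]),('knob',[-.104,.07,.122])):
        X=R@q+[p[0],p[1],0];print(n,X,proj(T,X),proj(S,X))
E
```

```text
6217 7434
[ 0.5774 -0.2746 -0.1407] 0.04274226384364821
pull [ 0.4774 -0.2604  0.118 ] [390.4683 262.294 ] [368.4419 281.2694]
knob [ 0.4843 -0.1907  0.122 ] [361.0479 259.9012] [341.1718 266.4458]
[ 0.5768 -0.2763 -0.175 ] 0.02378453412784399
pull [ 0.4774 -0.2587  0.118 ] [389.7394 262.3376] [367.7156 281.0031]
knob [ 0.4866 -0.1893  0.122 ] [360.3932 258.9245] [340.9758 265.4702]
[ 0.5769 -0.276  -0.1649] 0.06939399961533169
pull [ 0.4772 -0.2594  0.118 ] [390.0201 262.3946] [367.9651 281.1622]
knob [ 0.4858 -0.1898  0.122 ] [360.648  259.2794] [341.0628 265.8311]
```

```bash
cat >> h.py <<'E'
def go(pos,yawy):
    """deltas (fractions) to TCP pos, pointing down, tool y at world angle yawy"""
    s=robot.observe(); R0=Ro.from_quat(s['tool_rot']); y=np.array([np.cos(yawy),np.sin(yawy),0]); z=np.array([0,0,-1.])
    R1=Ro.from_matrix(np.column_stack([np.cross(y,z),y,z]))
    d=R0.inv().apply(np.asarray(pos)-s['tool_pos'])/.3; r=(R0.inv()*R1).as_rotvec()/(2*np.pi)
    print('t',round(s['time_s'],2),'at',np.round(s['tool_pos'],4),'d',np.round(d,4),'rot',np.round(r,4),'w',round(s['width'],3),'F',np.round(s['contact_force'],1),'ff',s['finger_force'])
E
python3 - <<'E'
from h import *
go([.45,-.21,.25],np.pi/2-.12)
E
```

```text
t 1.3 at [0.2855 0.6116 0.2009] d [-1.6553 -2.2496 -0.1636] rot [-0.     -0.     -0.0504] w 1.0 F [ 0.7 -0.3  0.2] ff 0.0
```

Emit:
step_arm --deltas '[0,-0.55,-0.75,-0.055,0,0,0,0,-0.55,-0.75,-0.055,0,0,0,0,-0.55,-0.75,-0.055,0,0,0,0,-0.55,-0.75,-0.055,0,0,0,0,-0.55,-0.75,-0.055,0,0,0]'

```text
time_s: 1.92
tool_pos: [0.3401, 0.3353, 0.2178]
tool_rot: [0.218, 0.976, 0.0, 0.0]
contact_force: [0.3, 0.6, -0.2]
width: 0.999
finger_force: 0.0
```

Emit:
step_arm --deltas '[0,-0.55,-0.75,-0.055,0,0,0,0,-0.55,-0.75,-0.055,0,0,0,0,-0.55,-0.75,-0.055,0,0,0,0,-0.55,-0.75,-0.055,0,0,0,0,-0.55,-0.75,-0.055,0,0,0]'

```text
time_s: 2.55
tool_pos: [0.3945, 0.0616, 0.2346]
tool_rot: [0.218, 0.976, -0.0, 0.001]
contact_force: [0.4, 0.8, 0.3]
width: 0.998
finger_force: 0.0
```

Emit:
step_arm --deltas '[1,-0.55,-0.75,-0.055,0,0,-0.05,1,-0.55,-0.75,-0.055,0,0,-0.05,1,-0.55,-0.75,-0.055,0,0,-0.05,1,-0.55,-0.75,-0.055,0,0,-0.05,1,-0.55,-0.75,-0.055,0,0,-0.05,1,-0.55,-0.75,-0.055,0,0,-0.05]' --force 20

```text
time_s: 3.3
tool_pos: [0.4488, -0.2124, 0.2506]
tool_rot: [0.064, 0.998, -0.0, 0.0]
contact_force: [-1.4, -0.1, -0.5]
width: 0.346
finger_force: 0.0
```

```bash
python3 - <<'E'
from h import *
np.set_printoptions(precision=4,suppress=True)
W=cam('wrist'); cv2.imwrite('pics/w1.png',W['image'])
print(-W['R'].T@np.ravel(W['t']))
go([.45,-.21,.25],np.pi/2-.12)
for th,z in(('latch_knob',.122),('lid_pull',.118),('latch_pivot',.06)):
    for d in robot.place_of(th,'wrist')[:2]: print(th,d['position'],round(d['score'],2),atz(W,d['position'],z))
for cn in('top','scene'):
    c=cam(cn)
    for th in('latch_knob','lid_pull'):
        for d in robot.place_of(th,cn)[:1]: print(cn,th,d)
E
```

```text
[ 0.379  -0.2033  0.4339]
t 3.35 at [ 0.4484 -0.2106  0.2503] d [-0.0051  0.0026  0.0011] rot [ 0.0001 -0.0001 -0.0009] w 0.299 F [-0.4  0.8 -0.4] ff 0.0
latch_knob [314.3, 226.5] 0.71 [ 0.4894 -0.1844  0.122 ]
lid_pull [238.7, 224.0] 0.78 [ 0.4789 -0.2569  0.118 ]
latch_pivot [304.4, 232.3] 0.61 [ 0.5169 -0.1928  0.06  ]
top latch_knob {'position': [362.3, 258.4], 'score': 0.49}
top lid_pull {'position': [389.9, 262.7], 'score': 0.77}
scene latch_knob {'position': [338.8, 267.8], 'score': 0.69}
scene lid_pull {'position': [366.5, 283.4], 'score': 0.55}
```

View pics/w1.png

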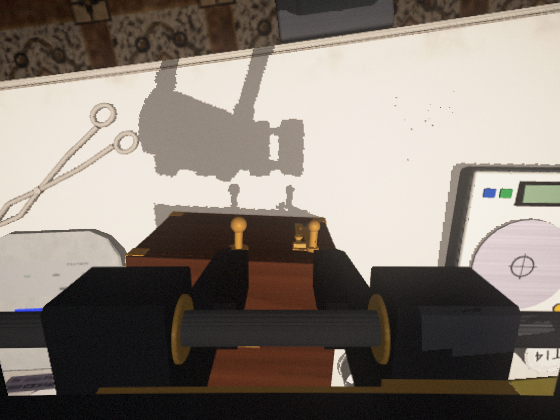

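```bash
cat >> h.py <<'E'
B=[.577,-.275,-.16]
def bx(p): return Ro.from_euler('z',B[2]).apply(p)+[B[0],B[1],0]
E
python3 - <<'E'
from h import *
Y=np.pi/2+B[2]
go(bx([-.104,.036,.2]),Y); go(bx([-.104,.036,.098]),Y); go(bx([-.104,.1,.09]),Y)
E
```

```text
t 3.8 at [ 0.4486 -0.2086  0.2506] d [-0.1099 -0.0346  0.1686] rot [-0.      0.0001  0.0062] w 0.003 F [0.5 0.1 0.8] ff 0.0
t 3.8 at [ 0.4486 -0.2086  0.2506] d [-0.1098 -0.0346  0.5086] rot [-0.      0.0001  0.0062] w 0.003 F [0.5 0.1 0.8] ff 0.0
t 3.8 at [ 0.4486 -0.2086  0.2506] d [-0.1181  0.1786  0.5352] rot [-0.      0.0001  0.0062] w 0.003 F [0.5 0.1 0.8] ff 0.0
```

Emit:
step_arm --deltas '[1,-0.11,-0.035,0.17,0,0,0.006,1,-0.11,-0.035,0.35,0,0,0.006,1,-0.11,-0.035,0.51,0,0,0.006,1,-0.11,-0.035,0.51,0,0,0.006]'

```text
time_s: 4.3
tool_pos: [0.4763, -0.2216, 0.0932]
tool_rot: [0.08, 0.997, 0.002, -0.004]
contact_force: [0.0, -0.1, -0.0]
width: -0.0
finger_force: 0.0
```

Emit:
step_arm --deltas '[1,-0.004,0.03,0,0,0,0,1,-0.004,0.06,0,0,0,0,1,-0.004,0.09,0,0,0,0,1,-0.004,0.12,0.005,0,0,0,1,-0.004,0.15,0.01,0,0,0,1,-0.004,0.18,0.02,0,0,0,1,-0.004,0.21,0.025,0,0,0,1,-0.004,0.21,0.025,0,0,0]'

```text
time_s: 5.3
tool_pos: [0.491, -0.1611, 0.0895]
tool_rot: [0.08, 0.997, 0.0, -0.0]
contact_force: [0.4, 0.4, -0.9]
width: 0.005
finger_force: 0.0
```

```bash
python3 - <<'E'
from h import *
W=cam('wrist'); cv2.imwrite('pics/w2.png',W['image'])
T=cam('top'); cv2.imwrite('pics/t2.png',cv2.resize(T['image'][150:290,320:460],(560,560)))
for th,z in(('latch_knob',.1),('lid_pull',.118)):
    for d in robot.place_of(th,'wrist')[:2]: print(th,d['position'],round(d['score'],2),atz(W,d['position'],z))
    for d in robot.place_of(th,'top')[:2]: print(th,d['position'],round(d['score'],2),atz(T,d['position'],z))
Y=np.pi/2+B[2]
go(bx([-.104,.1,.25]),Y);go(bx([-.101,.0,.2]),Y); print(Ro.from_euler('z',-B[2]).apply(robot.observe()['tool_pos']-[B[0],B[1],0]))
E
```

```text
latch_knob [231.4, 264.8] 0.7 [ 0.4979026  -0.18932028  0.1       ]
lid_pull [83.6, 266.4] 0.89 [ 0.47912168 -0.25672059  0.118     ]
lid_pull [253.1, 214.4] 0.49 [0.59764191 0.06293756 0.118     ]
lid_pull [168.2, 299.2] 0.2 [0.40133321 0.26432001 0.118     ]
t 5.6 at [ 0.4913 -0.1622  0.09  ] d [ 0.0046  0.0076 -0.5334] rot [-0.      0.     -0.0001] w 0.001 F [ 0.2 -0.1 -0. ] ff 0.0
t 5.6 at [ 0.4913 -0.1622  0.09  ] d [-0.0056 -0.3257 -0.3667] rot [-0.      0.     -0.0001] w 0.001 F [ 0.2 -0.1 -0. ] ff 0.0
[-0.10258547  0.09771082  0.08999302]
```

View pics/w2.png

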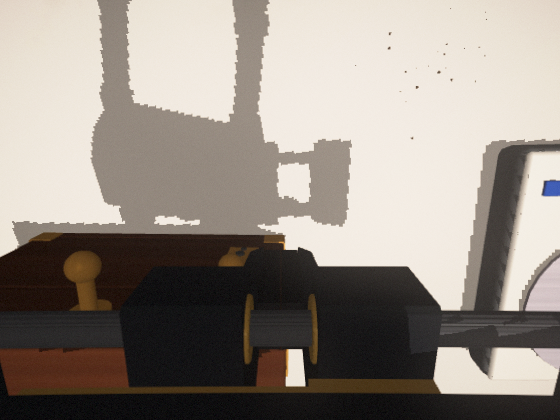

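The wrist view shows the pull at (83,266). The knob at (232,262) is still left of the fingers, so the latch may not have swung. I check the top crop.

View pics/t2.png

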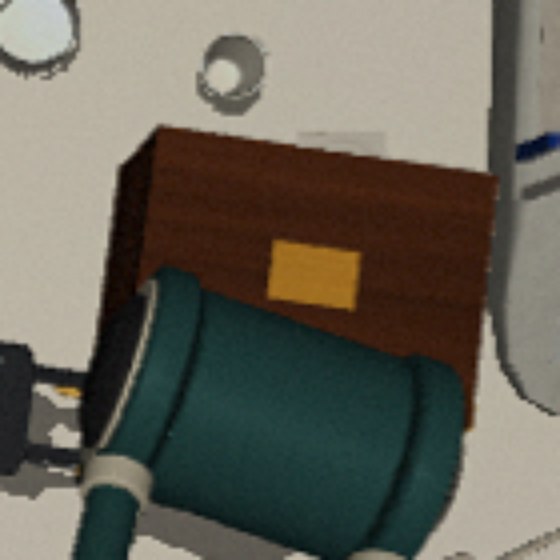

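Emit:
step_arm --deltas '[1,0,0.01,-0.2,0,0,0,1,0,0.01,-0.4,0,0,0,1,0,-0.05,-0.5,0,0,0,1,0,-0.05,-0.5,0,0,0]'

```text
time_s: 6.1
tool_pos: [0.4908, -0.1784, 0.2435]
tool_rot: [0.081, 0.997, -0.001, 0.003]
contact_force: [-0.8, 0.8, -0.5]
width: 0.005
finger_force: 0.0
```

```bash
python3 - <<'E'
from h import *
W=cam('wrist'); cv2.imwrite('pics/w3.png',cv2.resize(W['image'][150:330,150:390],(720,540)))
for th,z in(('latch_knob',.122),('lid_pull',.118)):
    for d in robot.place_of(th,'wrist')[:2]: print(th,d['position'],round(d['score'],2),atz(W,d['position'],z))
for b in (0,.5,.9,1.2): print(b,proj(W,bx([-.104,.07+.062*np.sin(b),.06+.062*np.cos(b)])))
E
```

```text
latch_knob [276.2, 188.8] 0.82 [ 0.48897173 -0.18182638  0.122     ]
lid_pull [195.2, 188.3] 0.81 [ 0.4774231  -0.25572992  0.118     ]
0 [267.44557518 186.39715728]
0.5 [299.65556694 184.57063112]
0.9 [318.10897559 181.06552176]
1.2 [325.49918378 177.84092436]
```

View pics/w3.png

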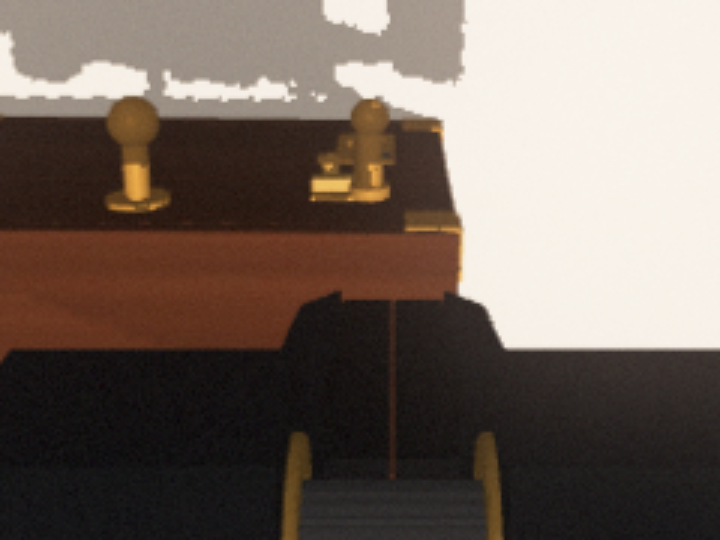

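The knob at full-frame (276,189) is still nearly upright, next to the stud and hook, so the fingers missed it. I check where the TCP projects.

```bash
python3 - <<'E'
from h import *
np.set_printoptions(precision=4,suppress=True)
W=cam('wrist');s=robot.observe();t=s['tool_pos'];R=Ro.from_quat(s['tool_rot'])
print(t,R.as_matrix()[:,0])
for o in([0,0,0],[.009,0,0],[-.009,0,0],[0,0,-.06]): print(o,proj(W,t+R.apply(o)))
o,v=ray(W,[280.7,248]);print(o,v)
T=cam('top');S=cam('scene')
for th in ('latch_knob','lid_pull'):
    L=[(c,robot.place_of(th,n)[0]['position']) for c,n in((T,'top'),(S,'scene'),(W,'wrist')) if robot.place_of(th,n)]
    print(th,len(L),tri(L))
cv2.imwrite('pics/s3.png',cv2.resize(S['image'][180:330,290:450],(800,750)[:2] if 0 else (640,600)))
E
```

```text
[ 0.4876 -0.1759  0.2376] [-0.9871  0.1598  0.0037]
[0, 0, 0] [280.2223 238.0584]
[0.009, 0, 0] [280.2199 223.144 ]
[-0.009, 0, 0] [280.2246 252.6093]
[0, 0, -0.06] [280.2484 291.2966]
[ 0.4189 -0.1651  0.4216] [ 0.3756 -0.0583 -0.9249]
latch_knob 3 (array([ 0.4848, -0.187 ,  0.1175]), [array([-2.7,  0.3]), array([ 1.9, -0.9]), array([-3.8, -2.3])])
lid_pull 2 (array([ 0.477 , -0.2597,  0.1119]), [array([ 1.1, -0.4]), array([ 1.8, -2.2])])
```

View pics/s3.png

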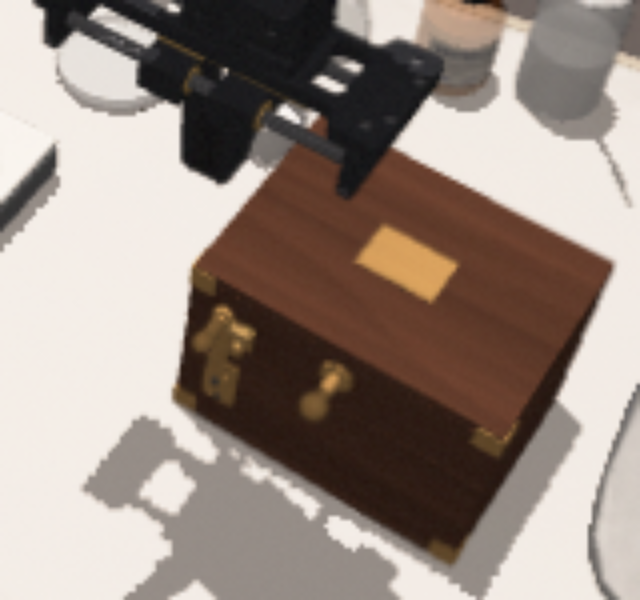

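```bash
python3 - <<'E'
from h import *
np.set_printoptions(precision=1,suppress=True)
S=cam('scene');s=robot.observe();t=s['tool_pos'];R=Ro.from_quat(s['tool_rot'])
for h in (0,.02,.03,.05):
  print(h,[(proj(S,t+R.apply([a,b,-h]))-[290,180])*4 for a in(.009,-.009) for b in (-.017,.017)])
E
```

```text
0 [array([223.9, 227.5]), array([168.8, 197.7]), array([241.6, 205.9]), array([186.8, 176.6])]
0.02 [array([228. , 203.3]), array([171.9, 173.3]), array([245.9, 181.6]), array([190.1, 152.2])]
0.03 [array([230. , 190.9]), array([173.5, 160.8]), array([248. , 169.1]), array([191.8, 139.7])]
0.05 [array([234.3, 165.5]), array([176.7, 135.3]), array([252.5, 143.6]), array([195.3, 114. ])]
```

```bash
sed -i 's/^B=.*/B=[.577,-.273,-.16]/' h.py; python3 - <<'E'
from h import *
Y=np.pi/2+B[2]
go(bx([-.107,.038,.2]),Y); go(bx([-.107,.038,.07]),Y)
E
```

```text
t 7.0 at [ 0.4889 -0.1767  0.24  ] d [ 0.0156 -0.1434  0.1333] rot [-0.      0.     -0.0001] w 0.002 F [-0.2 -0.8 -0.4] ff 0.0
t 7.0 at [ 0.4889 -0.1767  0.24  ] d [ 0.0157 -0.1433  0.5667] rot [-0.      0.     -0.0001] w 0.002 F [-0.2 -0.8 -0.4] ff 0.0
```

Emit:
step_arm --deltas '[1,0.016,-0.143,0.1,0,0,0,1,0.016,-0.143,0.3,0,0,0,1,0.016,-0.143,0.45,0,0,0,1,0.016,-0.143,0.55,0,0,0,1,0.016,-0.143,0.565,0,0,0]'

```text
time_s: 7.62
tool_pos: [0.4752, -0.2172, 0.0679]
tool_rot: [0.08, 0.997, 0.001, -0.002]
contact_force: [-0.8, -0.8, -0.1]
width: 0.002
finger_force: 0.0
```

Emit:
step_arm --deltas '[1,0,0.03,0,0,0,0,1,0,0.06,0,0,0,0,1,0,0.09,0.0,0,0,0,1,0,0.12,0.005,0,0,0,1,0,0.15,0.01,0,0,0,1,0,0.18,0.02,0,0,0,1,0,0.21,0.03,0,0,0,1,0,0.21,0.03,0,0,0]'

```text
time_s: 8.62
tool_pos: [0.487, -0.1551, 0.0609]
tool_rot: [0.08, 0.997, 0.0, -0.001]
contact_force: [0.8, 0.7, -0.4]
width: 0.0
finger_force: 0.0
```

```bash
python3 - <<'E'
from h import *
np.set_printoptions(precision=4,suppress=True)
W=cam('wrist'); cv2.imwrite('pics/w4.png',W['image'])
for th,z in(('latch_knob',.1),('lid_pull',.118)):
    for d in robot.place_of(th,'wrist')[:2]: print(th,d['position'],round(d['score'],2),atz(W,d['position'],z))
for b in (0,.5,.9,1.2): print(b,proj(W,bx([-.104,.07+.062*np.sin(b),.06+.062*np.cos(b)])))
go([0,0,0],1.4)
E
```

```text
lid_pull [29.9, 307.9] 0.74 [ 0.4788 -0.2581  0.118 ]
0 [200.2685 301.8802]
0.5 [274.5556 292.1542]
0.9 [315.2777 274.9271]
1.2 [330.1073 260.5426]
t 8.78 at [ 0.4873 -0.1561  0.0614] d [1.6866 0.2544 0.2048] rot [ 0.     -0.      0.0017] w 0.007 F [-0.1 -0.1 -0.4] ff 0.0
```

Emit:
step_arm --deltas '[1,0,-0.02,0,0,0,0,1,0,-0.02,-0.2,0,0,0,1,0,-0.02,-0.4,0,0,0,0.3,0,-0.2,-0.5,0,0,0,0.3,0,-0.3,-0.5,0,0,0,0.3,0,-0.3,-0.5,0,0,0]'

```text
time_s: 9.52
tool_pos: [0.4727, -0.2472, 0.2122]
tool_rot: [0.082, 0.997, -0.0, 0.001]
contact_force: [-0.5, -0.0, -0.2]
width: 0.323
finger_force: 0.0
```

```bash
python3 - <<'E'
from h import *
np.set_printoptions(precision=4,suppress=True)
W=cam('wrist'); cv2.imwrite('pics/w5.png',W['image'])
for th,z in(('latch_knob',.1),('lid_pull',.118)):
    for d in robot.place_of(th,'wrist')[:2]: print(th,d['position'],round(d['score'],2),atz(W,d['position'],z))
for b in (0,.5,.9,1.2): print(b,proj(W,bx([-.104,.07+.062*np.sin(b),.06+.062*np.cos(b)])))
Y=np.pi/2+B[2]
go(bx([-.101,.0,.15]),Y);go(bx([-.101,.0,.078]),Y)
E
```

```text
latch_knob [404.3, 198.9] 0.86 [ 0.4958 -0.1391  0.1   ]
latch_knob [334.8, 214.8] 0.41 [ 0.5005 -0.2018  0.1   ]
lid_pull [268.3, 207.7] 0.6 [ 0.4792 -0.2584  0.118 ]
0 [354.0575 202.7431]
0.5 [387.3863 200.294 ]
0.9 [403.2741 195.7212]
1.2 [407.2409 191.5707]
t 9.68 at [ 0.4725 -0.2444  0.2107] d [-0.0228 -0.0389  0.2024] rot [ 0.0002 -0.0002 -0.0001] w 0.455 F [-0.   0.1  0.6] ff 0.0
t 9.68 at [ 0.4725 -0.2444  0.2107] d [-0.0231 -0.0391  0.4424] rot [ 0.0002 -0.0002 -0.0001] w 0.455 F [-0.   0.1  0.6] ff 0.0
```

View pics/w5.png

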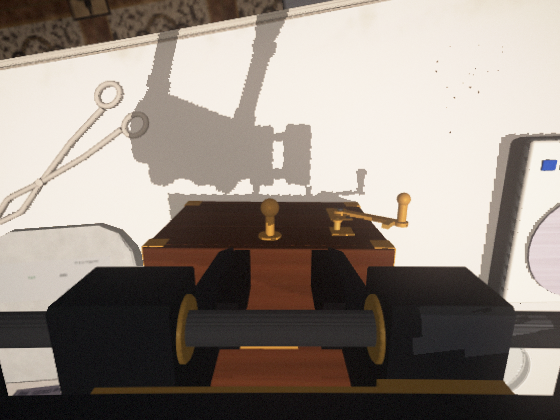

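Latch is clearly swung (about 0.9 rad): the knob is at (403,200) and the pull at (269,208) between the fingers. Now I grip the pull.

Emit:
step_arm --deltas '[0.5,-0.024,-0.042,0.1,0,0,0,0.5,-0.024,-0.042,0.25,0,0,0,0.5,-0.024,-0.042,0.38,0,0,0,0.5,-0.024,-0.042,0.44,0,0,0,1,-0.024,-0.042,0.44,0,0,0,1,-0.024,-0.042,0.44,0,0,0,1,-0.024,-0.042,0.44,0,0,0,1,-0.024,-0.042,0.44,0,0,0]' --force 15

```text
time_s: 10.68
tool_pos: [0.4797, -0.258, 0.0813]
tool_rot: [0.08, 0.997, 0.0, 0.002]
contact_force: [0.9, 5.6, 4.0]
width: 0.148
finger_force: 15.1
```

```bash
python3 - <<'E'
from h import *
np.set_printoptions(precision=4,suppress=True)
W=cam('wrist'); cv2.imwrite('pics/w6.png',W['image'])
go([.478,-.2577,.078],np.pi/2+B[2])
t=robot.observe()['tool_pos']
# lid arc deltas in tool axes (x=-boxx, z=-up)
p=np.array([-176.,28.])
for th in np.arange(0,1.71,.1):
    q=np.array([p[0]*np.cos(th)+p[1]*np.sin(th),p[1]*np.cos(th)-p[0]*np.sin(th)])-p
    print(round(th,1),np.round([-q[0]/300,0,-q[1]/300],3))
E
```

```text
t 10.72 at [ 0.4797 -0.258   0.0813] d [0.0057 0.0001 0.011 ] rot [ 0.0002  0.0005 -0.0002] w 0.151 F [2.2 5.9 4.6] ff 15.127995908260345
0.0 [-0.  0. -0.]
0.1 [-0.012  0.    -0.058]
0.2 [-0.03   0.    -0.115]
0.3 [-0.054  0.    -0.169]
0.4 [-0.083  0.    -0.221]
0.5 [-0.117  0.    -0.27 ]
0.6 [-0.155  0.    -0.315]
0.7 [-0.198  0.    -0.356]
0.8 [-0.245  0.    -0.393]
0.9 [-0.295  0.    -0.424]
1.0 [-0.348  0.    -0.451]
1.1 [-0.404  0.    -0.472]
1.2 [-0.461  0.    -0.487]
1.3 [-0.52   0.    -0.497]
1.4 [-0.579  0.    -0.501]
1.5 [-0.638  0.    -0.498]
1.6 [-0.697  0.    -0.49 ]
1.7 [-0.755  0.    -0.476]
```

Emit:
step_arm --deltas '[0.5,0,0,0,0,0,0,0.5,0,0,0,0,0,0,0.5,0,0,0.055,0,0,0,0.5,0,0,0.055,0,0,0,1,0,0,0.055,0,0,0,1,0,0,0.055,0,0,0,1,0,0,0.055,0,0,0,1,0,0,0.055,0,0,0]' --force 15

```text
time_s: 11.72
tool_pos: [0.4784, -0.2577, 0.0631]
tool_rot: [0.08, 0.997, 0.001, 0.0]
contact_force: [1.3, 3.3, 0.5]
width: 0.158
finger_force: 15.0
```

```bash
python3 - <<'E'
from h import *
go([.478,-.2577,.0615],np.pi/2+B[2])
E
```

```text
t 11.72 at [ 0.4784 -0.2577  0.0631] d [ 0.0012 -0.0003  0.0052] rot [ 0.0002  0.0001 -0.0001] w 0.158 F [1.3 3.3 0.5] ff 15.001617260277271
```

Emit:
step_arm --deltas '[1,-0.003,0,-0.025,0,0,0,1,-0.012,0,-0.058,0,0,0,1,-0.03,0,-0.115,0,0,0,1,-0.054,0,-0.169,0,0,0,1,-0.083,0,-0.221,0,0,0,1,-0.117,0,-0.27,0,0,0,1,-0.155,0,-0.315,0,0,0,1,-0.155,0,-0.315,0,0,0]' --force 25

```text
time_s: 12.72
tool_pos: [0.5264, -0.2661, 0.1597]
tool_rot: [0.08, 0.997, -0.0, 0.002]
contact_force: [2.0, 5.7, -0.5]
width: 0.143
finger_force: 24.9
```

```bash
python3 - <<'E'
from h import *
W=cam('wrist'); cv2.imwrite('pics/w7.png',W['image'])
go([.478,-.2577,.0615],np.pi/2+B[2])
E
```

```text
t 12.78 at [ 0.5259 -0.266   0.1593] d [0.163  0.0019 0.3254] rot [0.     0.0004 0.    ] w 0.146 F [ 2.5  5.1 -0.9] ff 24.887193962931633
```

View pics/w7.png

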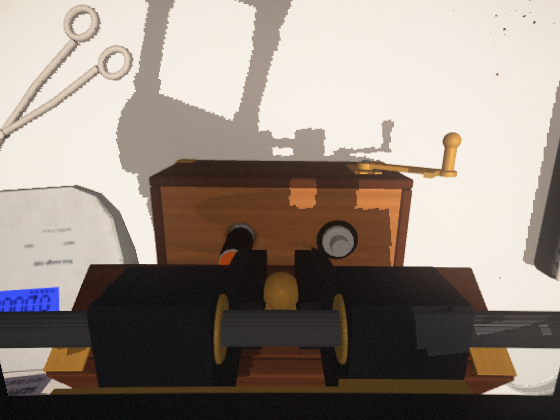

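The lid is opening with the pull gripped. The bore with the black and orange penetrometer shows at (235,245). Continuing the arc.

Emit:
step_arm --deltas '[1,-0.043,0,-0.041,0,0,0,1,-0.09,0,-0.078,0,0,0,1,-0.14,0,-0.109,0,0,0,1,-0.193,0,-0.136,0,0,0,1,-0.249,0,-0.157,0,0,0,1,-0.306,0,-0.172,0,0,0,1,-0.365,0,-0.182,0,0,0,1,-0.424,0,-0.186,0,0,0]'

```text
time_s: 13.78
tool_pos: [0.649, -0.2872, 0.2123]
tool_rot: [0.08, 0.997, -0.001, -0.002]
contact_force: [-2.0, 1.2, -8.1]
width: 0.145
finger_force: 24.9
```

Emit:
step_arm --deltas '[1,-0.059,0,0.003,0,0,0,1,-0.118,0,0.011,0,0,0,1,-0.147,0,0.018,0,0,0,1,-0.147,0,0.018,0,0,0,1,-0.147,0,0.018,0,0,0]'

```text
time_s: 14.4
tool_pos: [0.6922, -0.2946, 0.2072]
tool_rot: [0.08, 0.997, -0.001, -0.001]
contact_force: [-0.6, -4.6, -7.6]
width: 0.146
finger_force: 25.2
```

```bash
python3 - <<'E'
from h import *
W=cam('wrist'); cv2.imwrite('pics/w8.png',W['image'])
S=cam('scene');cv2.imwrite('pics/s8.png',S['image'])
go([.478,-.2577,.0615],np.pi/2+B[2])
for n in('wrist','scene'): print([ (d['position'],round(d['score'],2)) for d in robot.place_of('lid_pull',n)])
E
```

```text
t 14.5 at [ 0.692  -0.2945  0.2072] d [0.7231 0.0075 0.4866] rot [-0.0003 -0.0002 -0.0001] w 0.146 F [-1.5 -5.2 -8.1] ff 25.66425383090973
[([279.5, 293.0], 0.6)]
[([422.9, 184.2], 0.91)]
```

Emit:
step_arm --deltas '[0.6,0,0,0,0,0,0,0.6,0,0,0,0,0,0,0.6,0,0,0,0,0,0,0.6,0,0,-0.12,0,0,0,0.5,0.2,0,-0.2,0,0,0,0.5,0.4,0,-0.2,0,0,0,0.5,0.4,0,-0.2,0,0,0]'

```text
time_s: 15.48
tool_pos: [0.5704, -0.2725, 0.2679]
tool_rot: [0.081, 0.997, 0.0, -0.001]
contact_force: [-0.1, 0.1, 0.2]
width: 0.499
finger_force: 0.0
```

```bash
python3 - <<'E'
from h import *
np.set_printoptions(precision=4,suppress=True)
W=cam('wrist'); cv2.imwrite('pics/w9.png',W['image'])
T=cam('top');S=cam('scene')
for n,c in(('wrist',W),('top',T),('scene',S)):
    print(n,[(d['position'],round(d['score'],2)) for d in robot.find_in('penetrometer',n)],[(np.array(d['position']),round(d['score'],2),atz(c,d['position'],.038)) for d in robot.place_of('penetrometer',n)], 'pred',proj(c,bx([-.025,-.032,.134])),proj(c,bx([-.025,-.032,.088])))
    print([(d['position'],round(d['score'],2)) for d in robot.place_of('lid_pull',n)])
cv2.imwrite('pics/s9.png',S['image'][100:330,230:])
Y=np.pi/2+B[2]
go(bx([-.025,-.032,.2]),Y);go(bx([-.025,-.032,.062]),Y)
E
```

```text
wrist [([246.5, 166.6], 0.79)] [(array([251.2, 156.7]), 0.74, array([ 0.5473, -0.3038,  0.038 ]))] pred [246.2326 169.0463] [250.3175 162.0698]
[]
top [([403.5, 231.6], 0.4)] [(array([395.3, 235.4]), 0.41, array([ 0.545 , -0.2974,  0.038 ]))] pred [408.0392 232.0102] [402.2307 233.2628]
[([420.5, 157.5], 0.77)]
scene [([395.8, 267.1], 0.48)] [(array([392. , 283.5]), 0.6, array([ 0.5514, -0.3072,  0.038 ]))] pred [396.3679 261.0997] [392.6728 272.3456]
[([421.9, 181.6], 0.58)]
t 16.07 at [ 0.575  -0.2742  0.2675] d [ 0.0773 -0.1018  0.2251] rot [ 0.     -0.0001 -0.    ] w 0.5 F [-0.4 -0.   0.3] ff 0.0
t 16.07 at [ 0.575  -0.2742  0.2675] d [ 0.0771 -0.1019  0.6851] rot [ 0.     -0.0001 -0.    ] w 0.5 F [-0.4 -0.   0.3] ff 0.0
```

View pics/w9.png

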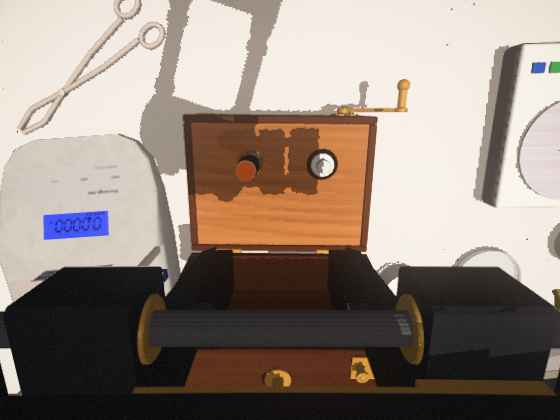

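The lid stands open, and the orange penetrometer top at (246,170) matches the prediction (246,169). Descending to grip.

Emit:
step_arm --deltas '[0.5,0.077,-0.102,0.1,0,0,0,0.5,0.077,-0.102,0.28,0,0,0,0.5,0.077,-0.102,0.46,0,0,0,0.5,0.077,-0.102,0.6,0,0,0,0.5,0.077,-0.102,0.68,0,0,0,0.5,0.077,-0.102,0.68,0,0,0]'

```text
time_s: 16.82
tool_pos: [0.5449, -0.2994, 0.061]
tool_rot: [0.08, 0.997, 0.001, -0.003]
contact_force: [0.2, 0.5, -0.2]
width: 0.499
finger_force: 0.0
```

Emit:
step_arm --deltas '[1,0,0,0,0,0,0,1,0,0,0,0,0,0,1,0,0,0,0,0,0,1,0,0,0,0,0,0]' --force 30

```text
time_s: 17.32
tool_pos: [0.5481, -0.3015, 0.0656]
tool_rot: [0.08, 0.997, -0.001, 0.001]
contact_force: [0.2, -0.1, 4.4]
width: 0.216
finger_force: 30.0
```

```bash
python3 - <<'E'
from h import *
W=cam('wrist'); cv2.imwrite('pics/w10.png',W['image'])
go(bx([-.025,-.032,.062]),np.pi/2+B[2])
go([.602,.0742,.2],np.pi/2+B[2])
E
```

```text
t 17.38 at [ 0.5481 -0.3015  0.0656] d [0.0034 0.0023 0.012 ] rot [-0.0002  0.0005 -0.    ] w 0.22 F [-0.1 -0.6  5.4] ff 29.985696505755186
t 17.38 at [ 0.5481 -0.3015  0.0656] d [ 0.0212  1.2642 -0.4497] rot [-0.0002  0.0005 -0.    ] w 0.22 F [-0.1 -0.6  5.4] ff 29.985696505755186
```

Emit:
step_arm --deltas '[1,0,0,-0.05,0,0,0,1,0,0,-0.12,0,0,0,1,0,0,-0.2,0,0,0,1,0,0,-0.28,0,0,0,1,0,0,-0.36,0,0,0,1,0,0,-0.45,0,0,0,1,0,0,-0.45,0,0,0,1,0,0,-0.45,0,0,0]'

```text
time_s: 18.38
tool_pos: [0.5464, -0.3003, 0.1984]
tool_rot: [0.08, 0.997, 0.0, -0.0]
contact_force: [-0.8, -0.2, -1.8]
width: 0.218
finger_force: 30.0
```

```bash
python3 - <<'E'
from h import *
np.set_printoptions(precision=4,suppress=True)
W=cam('wrist'); S=cam('scene');T=cam('top'); cv2.imwrite('pics/s11.png',cv2.resize(S['image'][150:330,260:500],(720,540)))
for n in('piston_tip','penetrometer','pan_centre'):
    for cn,c in(('wrist',W),('scene',S),('top',T)): print(n,cn,[(np.array(d['position']),round(d['score'],2)) for d in robot.place_of(n,cn)[:2]])
go([.602,.0742,.2],np.pi/2+B[2])
E
```

```text
piston_tip wrist [(array([279.1, 209.5]), 0.55)]
piston_tip scene [(array([269.1, 217. ]), 0.63), (array([399.9, 262.1]), 0.58)]
piston_tip top []
penetrometer wrist [(array([279.2, 226.8]), 0.93)]
penetrometer scene [(array([400.5, 252.5]), 0.57)]
penetrometer top []
pan_centre wrist []
pan_centre scene [(array([265.6, 217.5]), 0.87)]
pan_centre top [(array([254.6, 218.5]), 0.82)]
t 18.98 at [ 0.5469 -0.3006  0.1987] d [ 0.0181  1.2628 -0.0042] rot [ 0.     -0.     -0.0001] w 0.215 F [-0.4 -0.2 -0.6] ff 29.984421506524086
```

View pics/s11.png

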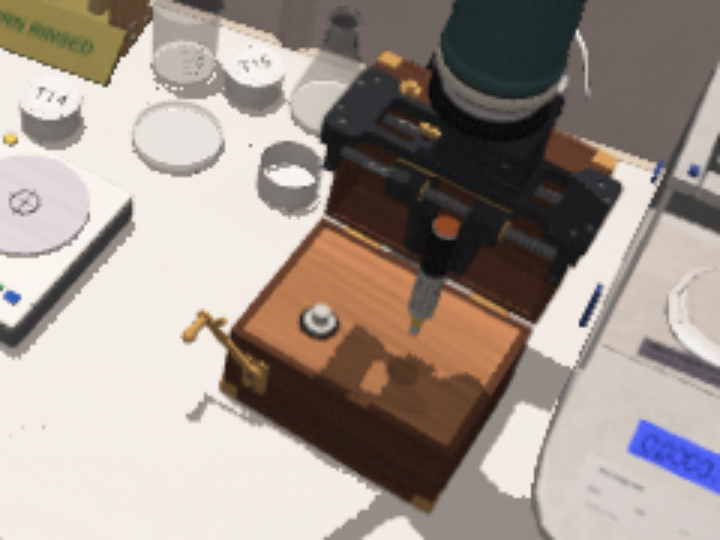

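Penetrometer is drawn out and hangs upright, with its tip near (398,261) in the scene view. Carrying it over to the balance.

Emit:
step_arm --deltas '[1,0.01,0.1,0,0,0,0,1,0.01,0.25,0,0,0,0,1,0.01,0.42,0,0,0,0,1,0.01,0.57,0,0,0,0,1,0.01,0.72,0,0,0,0,1,0.01,0.87,0,0,0,0,1,0.01,0.98,0,0,0,0]'

```text
time_s: 19.85
tool_pos: [0.5911, -0.008, 0.1991]
tool_rot: [0.08, 0.997, 0.0, 0.0]
contact_force: [-0.2, -0.4, -1.1]
width: 0.211
finger_force: 30.0
```

Emit:
step_arm --deltas '[1,0.008,0.1,0,0,0,0,1,0.008,0.2,0,0,0,0,1,0.008,0.27,0,0,0,0,1,0.008,0.28,0,0,0,0,1,0.008,0.28,0,0,0,0,1,0.008,0.28,0,0,0,0]'

```text
time_s: 20.6
tool_pos: [0.6018, 0.0724, 0.1988]
tool_rot: [0.081, 0.997, -0.0, -0.0]
contact_force: [1.3, 0.2, -1.4]
width: 0.214
finger_force: 30.0
```

```bash
cat > look.py <<'E'
from h import *
import sys
np.set_printoptions(precision=4,suppress=True)
C={n:cam(n) for n in('wrist','scene','top')}
for n in('piston_tip','penetrometer','pan_centre'):
    for cn,c in C.items(): print(n,cn,[(np.array(d['position']),round(d['score'],2)) for d in robot.place_of(n,cn)[:2]])
a=C['wrist']['image'][130:290,200:360]; b=C['scene']['image'][140:300,190:350]
cv2.imwrite(sys.argv[1],np.hstack([cv2.resize(a,(400,400)),cv2.resize(b,(400,400))]))
t=robot.observe()['tool_pos']
for z in (.2,.143,.046): print(z,{n:proj(c,[t[0],t[1],z]) for n,c in C.items()})
go([.602,.0742,.2],np.pi/2+B[2])
E
python3 look.py pics/l1.png
```

```text
piston_tip wrist [(array([277.2, 210.2]), 0.38)]
piston_tip scene []
piston_tip top []
penetrometer wrist [(array([278.1, 224.3]), 0.57), (array([274.1, 152.7]), 0.57)]
penetrometer scene [(array([264. , 182.2]), 0.68), (array([317.6, 199. ]), 0.38)]
penetrometer top [(array([168.8, 300.1]), 0.57)]
pan_centre wrist [(array([272.6, 180.3]), 0.67)]
pan_centre scene [(array([264.5, 215.5]), 0.74), (array([356.8, 211.2]), 0.22)]
pan_centre top [(array([252.3, 214.1]), 0.78)]
0.2 {'wrist': array([281.7584, 239.4174]), 'scene': array([263.9153, 173.8877]), 'top': array([245.4449, 208.4316])}
0.143 {'wrist': array([281.4282, 211.1828]), 'scene': array([264.6427, 189.847 ]), 'top': array([247.788 , 211.4903])}
0.046 {'wrist': array([281.1096, 183.9156]), 'scene': array([265.7739, 214.5019]), 'top': array([251.1825, 215.9217])}
t 21.2 at [0.6019 0.0734 0.1988] d [ 0.0002  0.0026 -0.0039] rot [ 0.  0. -0.] w 0.217 F [ 0.8  0.7 -1.4] ff 29.980753529816866
```

View pics/l1.png

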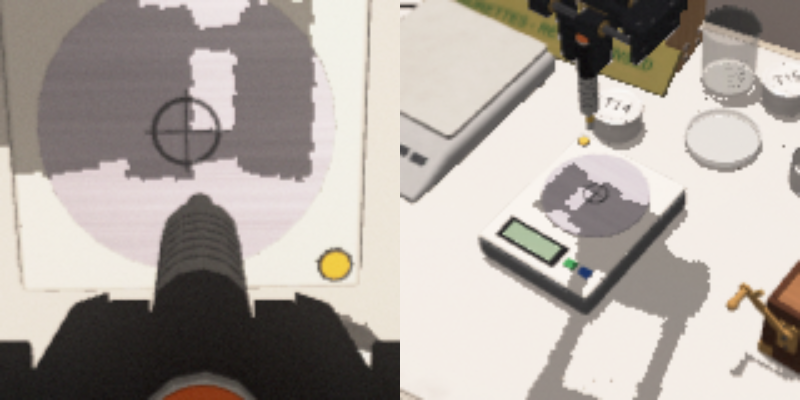

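The wrist half shows the ring at full-frame (274.4,182.4) and the tip end near (280,209). The scene half shows the ring at (268.8,217.6) and the tip at (266,189.6). I work out the correction from these.

```bash
python3 - <<'E'
from h import *
np.set_printoptions(precision=4,suppress=True)
W=cam('wrist');S=cam('scene');T=cam('top')
# subpixel ring: dark ring fit by projecting model ring & minimising brightness
def ringfit(c,x0):
    g=cv2.GaussianBlur(cv2.cvtColor(c['image'],cv2.COLOR_BGR2GRAY),(0,0),.7).astype(np.float32)
    a=np.linspace(0,2*np.pi,120)
    def sm(p,r):
        P=np.array([proj(c,[p[0]+r*np.cos(t),p[1]+r*np.sin(t),.046]) for t in a]).astype(np.float32)
        return cv2.remap(g,P[:,0].reshape(1,-1),P[:,1].reshape(1,-1),1).ravel()
    best=None
    for dx in np.arange(-.012,.0121,.001):
        for dy in np.arange(-.012,.0121,.001):
            p=[x0[0]+dx,x0[1]+dy]; s=np.median(sm(p,.013)-.5*(sm(p,.0095)+sm(p,.0165)))
            if best is None or s<best[0]: best=(s,p)
    return best
w=atz(W,[274.4,182.4],.046);s=atz(S,[268.8,217.6],.046);t=atz(T,[254.5,217],.046)
print('hand',w,s,t)
for n,c,x in(('w',W,w),('s',S,s),('t',T,t)): print(n,ringfit(c,x))
print('tri',tri([(W,[274.4,182.4]),(S,[268.8,217.6])]))
print('tip scene z.143',atz(S,[266,189.6],.143),'wrist',atz(W,[280,210],.143)); print(robot.observe()['tool_pos'])
E
```

```text
hand [0.5994 0.0681 0.046 ] [0.5958 0.0606 0.046 ] [0.5989 0.0649 0.046 ]
w (np.float32(-41.221436), [np.float64(0.5984265844708284), np.float64(0.06709296935701502)])
s (np.float32(-12.590332), [np.float64(0.5968093158955271), np.float64(0.06463230872808408)])
t (np.float32(-4.4501953), [np.float64(0.6059496760705326), np.float64(0.07586527403794302)])
tri (array([0.6027, 0.0664, 0.0352]), [array([-1. ,  1.2]), array([-0.5,  0.2])])
tip scene z.143 [0.6043 0.0707 0.143 ] wrist [0.601  0.0736 0.143 ]
[0.6019 0.0734 0.1988]
```

Emit:
step_arm --deltas '[1,0.01,-0.023,0.05,0,0,0,1,0.01,-0.023,0.12,0,0,0,1,0.01,-0.023,0.19,0,0,0,1,0.01,-0.023,0.25,0,0,0,1,0.01,-0.023,0.29,0,0,0,1,0.01,-0.023,0.29,0,0,0]' --force 40

```text
time_s: 22.1
tool_pos: [0.5968, 0.0669, 0.1103]
tool_rot: [0.08, 0.997, -0.0, -0.001]
contact_force: [0.0, 1.2, -0.4]
width: 0.214
finger_force: 40.0
```

```bash
python3 look.py pics/l2.png; python3 - <<'E'
from h import *
np.set_printoptions(precision=4,suppress=True)
for n in('wrist','scene'):
    c=cam(n); m=robot.silhouettes('penetrometer',n)
    if m:
        p=m[0]['pixels']; r,q=np.nonzero(p); print(n,m[0]['score'],p.sum(),'rows',r.min(),r.max())
        k=r.max() if n=='scene' else r.min()
        sel=np.abs(r-k)<6
        for rr in sorted(set(r[sel])): print(rr,q[r==rr].min(),q[r==rr].max())
E
```

```text
piston_tip wrist []
piston_tip scene []
piston_tip top [(array([168. , 298.4]), 0.58), (array([279.9, 154.8]), 0.57)]
penetrometer wrist [(array([276.3, 223.5]), 0.75)]
penetrometer scene [(array([268. , 208.3]), 0.52)]
penetrometer top []
pan_centre wrist [(array([279.5, 211.1]), 0.63)]
pan_centre scene [(array([265.6, 214.6]), 0.57), (array([276.8, 191.6]), 0.17)]
pan_centre top [(array([252.5, 219.3]), 0.82)]
0.2 {'wrist': array([280.6522, 342.1659]), 'scene': array([265.3796, 175.6836]), 'top': array([248.356 , 210.1836])}
0.143 {'wrist': array([280.5408, 265.0949]), 'scene': array([266.0571, 191.6397]), 'top': array([250.5234, 213.1374])}
0.046 {'wrist': array([280.4608, 209.6231]), 'scene': array([267.1099, 216.2777]), 'top': array([253.6631, 217.4165])}
t 22.7 at [0.5979 0.067  0.112 ] d [-0.0097  0.0257 -0.2934] rot [ 0.      0.     -0.0001] w 0.218 F [ 0.7 -0.2 -0.6] ff 39.97996721416712
wrist 0.6 3942 rows 208 309
208 278 281
209 276 282
210 275 283
211 274 284
212 272 286
213 271 287
scene 0.61 78 rows 255 275
270 340 341
271 340 342
272 341 344
273 342 345
274 343 345
275 344 345
```

```bash
python3 - <<'E'
from h import *
W=cam('wrist'); g=cv2.GaussianBlur(cv2.cvtColor(W['image'],cv2.COLOR_BGR2GRAY),(0,0),.7).astype(np.float32)
a=np.linspace(0,2*np.pi,160); res=[]
for x in np.arange(.588,.612,.001):
    for y in np.arange(.055,.080,.001):
        def sm(r):
            P=np.array([proj(W,[x+r*np.cos(t),y+r*np.sin(t),.046]) for t in a],np.float32)
            return cv2.remap(g,P[:,:1].copy(),P[:,1:].copy(),1).ravel()
        d=sm(.013)-np.minimum(sm(.0098),sm(.0162)); res.append((np.median(d),np.mean(d<-15),round(x,4),round(y,4)))
res.sort(); print(res[:5])
go([.5985,.067,.1],np.pi/2+B[2])
E
```

```text
[(np.float32(-30.051758), np.float64(0.6125), np.float64(0.599), np.float64(0.066)), (np.float32(-29.939453), np.float64(0.575), np.float64(0.599), np.float64(0.067)), (np.float32(-24.4375), np.float64(0.5875), np.float64(0.6), np.float64(0.066)), (np.float32(-23.925293), np.float64(0.56875), np.float64(0.6), np.float64(0.067)), (np.float32(-20.87793), np.float64(0.59375), np.float64(0.598), np.float64(0.066))]
t 22.95 at [0.5978 0.0671 0.1118] d [-0.0023  0.0002  0.0392] rot [-0. -0. -0.] w 0.218 F [-1.   0.2 -2.2] ff 39.979873448610306
```

Emit:
step_arm --deltas '[1,0,0,0.01,0,0,0,1,0,0,0.02,0,0,0,1,0,0,0.03,0,0,0,1,0,0,0.03,0,0,0,1,0,0,0.03,0,0,0]'

```text
time_s: 23.58
tool_pos: [0.5979, 0.067, 0.1028]
tool_rot: [0.08, 0.997, -0.0, -0.0]
contact_force: [-0.4, -0.3, -1.7]
width: 0.213
finger_force: 40.0
```

Emit:
step_arm --deltas '[1,0,0,0.006,0,0,0,1,0,0,0.013,0,0,0,1,0,0,0.013,0,0,0,1,0,0,0.013,0,0,0]'

```text
time_s: 24.08
tool_pos: [0.5981, 0.0671, 0.0992]
tool_rot: [0.08, 0.997, 0.0, 0.0]
contact_force: [0.5, 0.7, 0.1]
width: 0.217
finger_force: 40.0
```

Emit:
step_arm --deltas '[1,0,0,0.007,0,0,0,1,0,0,0.015,0,0,0,1,0,0,0.015,0,0,0,1,0,0,0.015,0,0,0]'

```text
time_s: 24.58
tool_pos: [0.5982, 0.067, 0.0948]
tool_rot: [0.08, 0.997, 0.0, 0.0]
contact_force: [-0.2, 0.2, 2.0]
width: 0.216
finger_force: 40.0
```

```bash
python3 - <<'E'
from h import *
F=[]
for _ in range(6):
    cam('wrist'); F.append(robot.observe()['contact_force'][2])
print(np.mean(F),np.std(F)); go([.5985,.067,.1],np.pi/2+B[2])
E
```

```text
2.9093700322414775 0.5325741702701761
t 24.88 at [0.598  0.0671 0.0946] d [-0.0017  0.     -0.0181] rot [ 0.      0.0001 -0.0001] w 0.214 F [0.6 0.1 3.6] ff 39.98031958937645
```

Emit:
step_arm --deltas '[1,0,0,0.007,0,0,0,1,0,0,0.013,0,0,0,1,0,0,0.016,0,0,0,1,0,0,0.016,0,0,0,1,0,0,0.016,0,0,0]'

```text
time_s: 25.5
tool_pos: [0.5983, 0.067, 0.0901]
tool_rot: [0.08, 0.997, 0.0, 0.0]
contact_force: [-0.3, 0.2, 5.9]
width: 0.216
finger_force: 40.0
```

```bash
python3 - <<'E'
from h import *
F=[]
for _ in range(6):
    cam('wrist'); F.append(robot.observe()['contact_force'][2])
print(np.mean(F),np.std(F)); go([.5985,.067,.1],np.pi/2+B[2])
W=cam('wrist');print([(d['position'],d['score']) for d in robot.place_of('pan_centre','wrist')],proj(W,[.598,.067,.046]))
S=cam('scene');print([(d['position'],d['score']) for d in robot.place_of('piston_tip','scene')],proj(S,[.598,.067,.046]))
for n in('lid_pull','latch_knob'): print([(d['position'],d['score']) for d in robot.place_of(n,'scene')])
E
```

```text
5.734960246587806 0.6121519957851218
t 25.8 at [0.5983 0.067  0.0901] d [-0.0007  0.     -0.033 ] rot [ 0.      0.0001 -0.0001] w 0.209 F [-0.1 -0.7  6.9] ff 39.9816082790494
[([278.4, 214.3], 0.85)] [279.85341543 215.57471334]
[([356.5, 209.7], 0.68)] [267.13865786 216.26079434]
[([423.9, 182.3], 0.6)]
[([322.1, 263.2], 0.59), ([275.9, 193.0], 0.42)]
```

```bash
python3 -c "
from station import robot
print(robot.job_done())"
```

```text
the job is handed in; nothing more can be done
None
```

I handed the job in at about 26 s with the latch free, the lid open, and the penetrometer gripped upright on the pan ring, pressed about 12 mm (about 7 N, estimated from the wrist force); no verdict came back, and I viewed 12 pictures, two over the limit of 10.

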